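# Set the model cement silos on their foundations

### The arm

A 6-joint arm with a two-finger parallel gripper is mounted at the origin on the work surface. World frame = base frame: x ahead of the robot, y to its left, z up, the work surface at z = 0. Lengths are in mm, angles in rad, forces in N, time in s.
With the tool pointing down it reaches from about 250 to 850 mm from the base axis. Payload 12.5 kg.
Tool frame: the origin (TCP) lies midway between the tips of the shut fingers; the grasp point (between the pads) lies 19 mm behind it; z points along the fingers, y is the line along which they close (so a half turn about z gives the same grasp; the last joint's range is limited). The gripper opens to 93 mm and grips with 3 to 60 N. Pads are 15 mm wide; open, the fingers measure 128 mm over their backs; the gripper's body (75 mm by 188 mm) begins 65 mm behind the grasp point.
Start: joints at [1.228, 0.351, 1.652, -0, 1.139, -0.085], TCP at [140.193, 531.818, 218.633] pointing down, gripper open.
Joint ranges: [-2.75, 2.75], [-0.79, 2.1], [0.01, 2.65], [-1.57, 4.71], [0.07, 3.14], [-2.87, 2.87]. Speed limits (rad/s): [2.22, 2.22, 2.79, 3.14, 3.14, 3.14].

### API

Orientations are given as a rotation vector (axis times angle).
In Python, from plant import bot, optics gives the robot as it stands.
- The arm moves only by the tool send_rows, never from a script. Its argument "plan" is a list of rows, each an object of numbers: "dx", "dy", "dz": the shift along the tool's x, y, z scaled (see below); "rx", "ry", "rz": the turn, a rotation vector about the tool's x, y, z scaled (see below); "claw": the opening, from -1 (shut) to 1 (fully open). In form: [{"dx": .., "dy": .., "dz": .., "rx": .., "ry": .., "rz": .., "claw": ..}, ...]. A call has 1 to 12 rows; each row shifts and turns the commanded pose from where the row before left it, along the tool's axes as they then stand; what a row does not reach is not made up. The controller multiplies each number of a shift by 200 mm and each number of a turn by pi/4 rad. A row lasts 1/10 s, in which the tool goes at most 50 mm and 8.59 degrees, less where a joint would pass 70% of its speed; a pose out of reach is approached as far as the arm can. A call with a number of a shift or a turn outside -1 to 1 is refused whole. A call with a gripper value outside its range is refused whole. The fingers move at their own pace and stop on an object; "force" is the grip in N (left out, the last holds). Time passes only in rows, so rows that do not move let the fingers close. It gives the time, the measured TCP pose, the force, the opening and the grip force at its end, in the units of the state.
- bot.get_obs(): the state, without advancing time (a new reading comes with each control period).
- optics.camera(name): name is "scene" or "top" or "wrist"; returns (picture, depth): 420x560x3 uint8, red, green, blue; 420x560 float32, mm along the optical axis (not along the pixel's ray), 0 where there is no reading.
- optics.calibration(name): a dict with "K" (3x3 intrinsics, pixels), "dist" ([k1, k2, p1, p2, k3] as OpenCV has them; the pictures are not rectified), "pose" (4x4, takes a point from camera to world coordinates). Camera axes: x right, y up, looking along -z (the intrinsics and any distortion apply to the point x, -y, -z); pixel columns grow to the right and rows downward; lengths in mm; the calibration is good to about 2 mm. A picture is of the moment at which its call begins: read the wrist's pose just before it. calibration takes no time and is no camera call; for the wrist camera it gives the pose at the moment of the call.
- bot.job_done(): hands the job in; it is judged then, once.
The state is a dict: "time_s": time; "joint_pos": joint angles; "qvel": joint speeds; "joint_torque": joint torques, N m; "ee_pos": TCP position; "tcp_rot": TCP orientation; "wrist_force": force on the tool from outside, world axes, zero at the start; "moment": the same for the moment, N m; "grip_width": opening from 0.0 (shut) to 1.0 (fully open); "gripper_force": force on a finger pad.
Only numpy, scipy, OpenCV 4.12 (cv2) and the standard library are available. Lean on these libraries where they do the work, as an engineer would, in place of code of your own. Each camera call takes 0.05 s, during which the arm holds its last target. There are 200 camera calls.

### The job

Finish the cement works on the model railway: stand each of the four round grey silos upright on the round concrete foundation made for its width, the widest silo on the widest foundation and so on down to the slimmest, each on the ring marked there so that no edge overhangs its foundation. The slimmest silo has been left on the widest foundation by mistake. Leave the water tower and the signal box standing where they are.

Things in the scene. Friction and masses are not known exactly. Their poses are not given: they have to be found in the camera images.
- silo_wide: loose model silo, the widest of four, plain grey plastic: upright round cylinder 64 mm in diameter with straight wall up to 44 mm, then a cone roof with a 10 mm vent cap, 60 mm high in all. Origin: centre of its underside, z up its axis. Under 0.2 kg; starts standing upright on the bare table.
- silo_broad: loose model silo, the second widest of four, plain grey plastic: upright round cylinder 50 mm in diameter with straight wall up to 60 mm, then a cone roof with a 10 mm vent cap, 74 mm high in all. Origin: centre of its underside, z up its axis. Under 0.2 kg; starts standing upright on the bare table.
- silo_narrow: loose model silo, the third widest (and tallest) of four, plain grey plastic: upright round cylinder 38 mm in diameter with straight wall up to 76 mm, then a cone roof with a 10 mm vent cap, 88 mm high in all. Origin: centre of its underside, z up its axis. Under 0.2 kg; starts standing upright on the bare table.
- silo_slim: loose model silo, the slimmest of four, plain grey plastic: upright round cylinder 26 mm in diameter with straight wall up to 66 mm, then a cone roof with a 10 mm vent cap, 76 mm high in all. Origin: centre of its underside, z up its axis. Under 0.2 kg; starts standing on pad_wide, the wrong foundation, somewhere near its middle.
- pad_wide: fixed round concrete foundation for silo_wide, 88 mm in diameter (the widest of four), flat top 4 mm above the table, with a thin dark ring 64 mm in diameter painted round its middle to mark where the silo goes. Origin: centre of its underside, on the table; its middle is straight above.
- pad_broad: fixed round concrete foundation for silo_broad, 74 mm in diameter (the second widest of four), flat top 4 mm above the table, with a thin dark ring 50 mm in diameter painted round its middle to mark where the silo goes. Origin: centre of its underside, on the table; its middle is straight above.
- pad_narrow: fixed round concrete foundation for silo_narrow, 62 mm in diameter (the third widest of four), flat top 4 mm above the table, with a thin dark ring 38 mm in diameter painted round its middle to mark where the silo goes. Origin: centre of its underside, on the table; its middle is straight above.
- pad_slim: fixed round concrete foundation for silo_slim, 50 mm in diameter (the smallest of four), flat top 4 mm above the table, with a thin dark ring 26 mm in diameter painted round its middle to mark where the silo goes. Origin: centre of its underside, on the table; its middle is straight above.
- water_tower: bystander: loose model water tower on four timber legs, brown tank with red cone roof, about 30 mm square at the foot, 68 mm high. Origin: centre of its underside.
- signal_box: bystander: loose model brick signal box with dark pitched roof, about 34 x 32 mm, 45 mm high. Origin: centre of its underside.
Not all that is in view belongs to the job. What is shaped like the silo_broad but blue is not meant.

How it is judged (in metres and radians):
At the end, for the whole second after the job is handed in: Each of the four silos stands upright (within 0.1 rad) and at rest on the top of its own foundation, its axis within 12 mm of the foundation's middle (no overhang) (horizontal distance between silo_wide and pad_wide below 0.012 m and z of silo_wide in the frame of pad_wide between 0.001 and 0.008 m and angle between each of silo_wide, silo_broad, silo_narrow, silo_slim's own z axis and vertical below 0.1 rad and linear speed of each of silo_wide, silo_broad, silo_narrow, silo_slim below 0.02 m/s and angular speed of each of silo_wide, silo_broad, silo_narrow, silo_slim below 0.3 rad/s and horizontal distance between silo_broad and pad_broad below 0.012 m and z of silo_broad in the frame of pad_broad between 0.001 and 0.008 m and horizontal distance between silo_narrow and pad_narrow below 0.012 m and z of silo_narrow in the frame of pad_narrow between 0.001 and 0.008 m and horizontal distance between silo_slim and pad_slim below 0.012 m and z of silo_slim in the frame of pad_slim between 0.001 and 0.008 m); the robot touches nothing.
It fails at once if the water tower is shoved more than 20 mm or knocked over (distance of water_tower from where it was at the start of the episode above 0.02 m or angle between water_tower's own z axis and vertical above 0.5 rad).
It fails at once if the signal box is shoved more than 20 mm or knocked over (distance of signal_box from where it was at the start of the episode above 0.02 m or angle between signal_box's own z axis and vertical above 0.5 rad).
It also fails if it takes over 128 s, if anything falls off the work surface, if the arm or the gripper's body presses on something with over 40 N, if the wrist force passes 120 N, or if a joint passes its speed limit or range.

## Working session

There is one attempt and no reset: what is moved stays moved. The work goes in short steps, Python scripts to look and compute and a tool call to move; the robot and the scene stay as the last step left them, time stands still between calls to the robot, and variables do not carry over. Pictures are saved under pics/ and viewed, at most 14 in all, crops included, and the job is handed in when it is done.

Besides the shell and the picture viewer there is one more tool, called as name([rows], argument=value, ...), one row to a line, values as JSON. send_rows: Moves the arm, as the interface text tells. Its arguments: {"type":"object","properties":{"plan":{"type":"array","items":{"type":"object","properties":{"dx":{"type":"number","minimum":-1,"maximum":1},"dy":{"type":"number","minimum":-1,"maximum":1},"dz":{"type":"number","minimum":-1,"maximum":1},"rx":{"type":"number","minimum":-1,"maximum":1},"ry":{"type":"number","minimum":-1,"maximum":1},"rz":{"type":"number","minimum":-1,"maximum":1},"claw":{"type":"number"}}}},"force":{"type":"number"}},"required":["plan"]}

```bash
mkdir -p pics; ls; python3 - <<'E'
from plant import bot, optics
import cv2,numpy as np
o=bot.get_obs();print(o)
for n in ("top","scene"):
    im,d=optics.camera(n); c=optics.calibration(n)
    cv2.imwrite(f"pics/{n}0.png",im[:,:,::-1]); np.savez(f"{n}0.npz",im=im,d=d,**c)
    print(n,c)
E
```

```text
pics
{'time_s': 0.0, 'joint_pos': array([ 1.22842965e+00,  3.51200802e-01,  1.65239736e+00, -1.75037784e-05,
        1.13907053e+00, -8.46149626e-02]), 'qvel': array([-4.36692793e-04,  4.58054850e-04, -1.70915346e-04,  3.41351041e-05,
        5.32527551e-04, -2.16107285e-03]), 'joint_torque': array([ 2.37279319e-04, -4.97322786e+01, -2.85248959e+01,  6.99158083e-02,
        2.56709527e-02, -1.35892110e-04]), 'ee_pos': array([140.07765096, 531.52902892, 218.13098575]), 'tcp_rot': array([-4.03716837e-01, -3.11532976e+00,  1.65705352e-03]), 'wrist_force': array([-0.13084737, -0.19338028, -0.46723002]), 'moment': array([ 0.01597194, -0.01253498,  0.00939113]), 'gripper_force': 0.0, 'grip_width': 1.00180413203598}
top {'K': array([[492.61152342,   0.        , 280.3321979 ],
       [  0.        , 492.61152342, 211.1540141 ],
       [  0.        ,   0.        ,   1.        ]]), 'dist': array([-0.17915115,  0.        ,  0.        ,  0.        ,  0.        ]), 'pose': array([[ 2.51604112e-02,  9.92257633e-01, -1.21621310e-01,
         4.05187768e+02],
       [-9.99673004e-01,  2.44177109e-02, -7.59343812e-03,
         1.78112725e+01],
       [-4.56493295e-03,  1.21772595e-01,  9.92547529e-01,
         1.16753050e+03],
       [ 0.00000000e+00,  0.00000000e+00,  0.00000000e+00,
         1.00000000e+00]])}
scene {'K': array([[532.96099668,   0.        , 278.7108541 ],
       [  0.        , 532.96099668, 219.09733879],
       [  0.        ,   0.        ,   1.        ]]), 'dist': array([0.06535502, 0.        , 0.        , 0.        , 0.        ]), 'pose': array([[ 4.34293221e-01, -6.77548131e-01,  5.93563753e-01,
         1.24817539e+03],
       [ 9.00672369e-01,  3.16854828e-01, -2.97308430e-01,
        -3.51183302e+02],
       [ 1.33672300e-02,  6.63725507e-01,  7.47856783e-01,
         9.73998489e+02],
       [ 0.00000000e+00,  0.00000000e+00,  0.00000000e+00,
         1.00000000e+00]])}
```

View pics/top0.png

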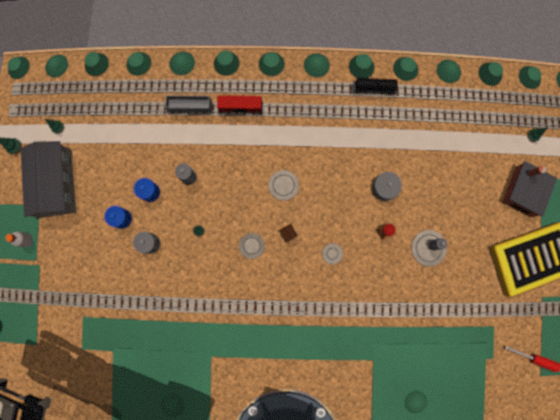

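View pics/scene0.png

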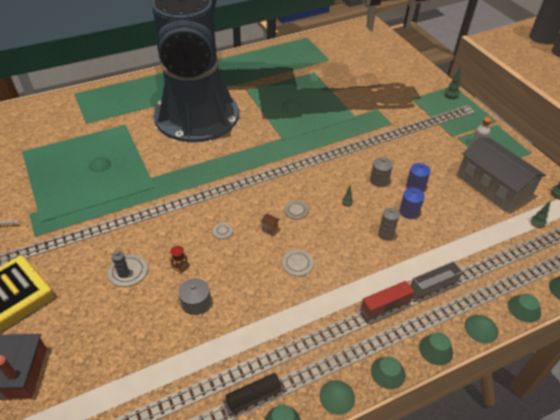

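Top view: narrow silo candidate (185,174), broad candidate (145,242) with blue decoys (146,189) and (117,217). Wide silo (387,186), slim silo (430,247) on the wide pad. Pads: broad (283,185), narrow (251,246), slim (332,253). Signal box (288,233), water tower (388,230).

Next I segment by depth in both views and triangulate.

```bash
cat > h.py <<'E'
import numpy as np, cv2
def load(n):
    f=np.load(n); return {k:f[k] for k in f.files}
def rays(c,uv):
    p=cv2.undistortPoints(np.float64(uv).reshape(-1,1,2),c["K"],c["dist"]).reshape(-1,2)
    d=np.c_[p[:,0],-p[:,1],-np.ones(len(p))]@c["pose"][:3,:3].T
    return c["pose"][:3,3],d
def onplane(c,uv,z):
    o,d=rays(c,uv); return o+d*((z-o[2])/d[:,2])[:,None]
def tri(c1,a,c2,b):
    o1,d1=rays(c1,a);o2,d2=rays(c2,b);d1=d1[0]/np.linalg.norm(d1[0]);d2=d2[0]/np.linalg.norm(d2[0])
    s=np.linalg.lstsq(np.c_[d1,-d2],o2-o1,rcond=None)[0]
    p,q=o1+s[0]*d1,o2+s[1]*d2; return (p+q)/2,np.linalg.norm(p-q)
def cloud(c):
    h,w=c["d"].shape; v,u=np.mgrid[:h,:w]; o,d=rays(c,np.c_[u.ravel(),v.ravel()])
    return (o+d*c["d"].reshape(-1,1)).reshape(h,w,3)
E
python3 - <<'E'
from h import *
for n in ("top","scene"):
    c=load(n+"0.npz"); P=cloud(c); z=P[...,2]
    ok=(c["d"]>0)&(P[...,0]>330)&(P[...,0]<680)&(abs(P[...,1])<450)
    print(n,"table z",np.median(z[ok]), "sd",np.std(z[ok&(z<10)]))
    m=(ok&(z>22)&(z<120)).astype(np.uint8)
    k,l,s,ce=cv2.connectedComponentsWithStats(m)
    for i in range(1,k):
        if s[i,4]<25: continue
        q=P[l==i]; zt=np.percentile(q[:,2],97); t=q[q[:,2]>zt-8]
        print(ce[i].round(1),s[i,2:5],"xy mean",q[:,:2].mean(0).round(1),"ext",np.ptp(q[:,:2],axis=0).round(0),"ztop",zt.round(1),"rgb",np.median(c["im"][l==i],0))
for n,b in (("top",(100,150,370,140)),("scene",(90,140,370,180))):
    c=load(n+"0.npz"); x,y,w,h=b
    cv2.imwrite(f"pics/{n}_crop.png",cv2.resize(c["im"][y:y+h,x:x+w,::-1],None,fx=2.15,fy=2.15,interpolation=cv2.INTER_CUBIC))
a,b=cv2.imread("pics/top_crop.png"),cv2.imread("pics/scene_crop.png")
cv2.imwrite("pics/both.png",cv2.resize(np.vstack([a,b]),None,fx=.87,fy=.87))
E
```

```text
top table z 0.08096276991955165 sd 2.4721579391184365
[184.7 172.8] [ 20  21 302] xy mean [622.5 246.8] ext [39. 36.] ztop 89.0 rgb [103.  97.  92.]
[387.  185.6] [ 29  28 631] xy mean [ 608.5 -220.1] ext [63. 65.] ztop 57.2 rgb [108. 102.  99.]
[145.2 189. ] [ 25  23 449] xy mean [585.  340.2] ext [48. 50.] ztop 72.1 rgb [ 30.  68. 143.]
[116.6 216.6] [ 26  22 442] xy mean [519.1 405.3] ext [47. 51.] ztop 71.6 rgb [ 29.  67. 143.]
[387.8 230. ] [ 17  15 159] xy mean [ 504.3 -220.3] ext [32. 32.] ztop 64.4 rgb [139.  31.  24.]
[288.4 232.8] [ 19  19 202] xy mean [493.8   6.6] ext [42. 42.] ztop 45.8 rgb [72.  41.  25.5]
[196.6 230.1] [ 9  9 58] xy mean [494.6 218.9] ext [19. 19.] ztop 59.7 rgb [30. 52. 39.]
[144.7 242.1] [ 25  23 455] xy mean [462.1 334. ] ext [50. 50.] ztop 72.5 rgb [107. 100.  97.]
[438.4 243.7] [ 17  12 165] xy mean [ 474.7 -336.8] ext [26. 24.] ztop 80.1 rgb [91. 86. 83.]
scene table z -2.102267231552446 sd 2.3929717236699757
[381.5 168.1] [ 22  24 429] xy mean [470.6 326.1] ext [54. 53.] ztop 69.8 rgb [117. 107.  94.]
[418.8 174. ] [ 23  24 421] xy mean [528.2 398.9] ext [51. 52.] ztop 68.5 rgb [ 66.  79. 123.]
[348.2 193.2] [ 8 15 68] xy mean [500.2 213.1] ext [15. 16.] ztop 56.9 rgb [77.  82.  60.5]
[412.6 199.4] [ 24  26 468] xy mean [595.4 332.7] ext [53. 51.] ztop 69.5 rgb [ 67.   79.  129.5]
[389.  220.7] [ 21  27 430] xy mean [633.6 239.1] ext [42. 41.] ztop 82.8 rgb [94.5 79.  67. ]
[269.  220.9] [ 18  15 176] xy mean [498.9  -1.4] ext [42. 40.] ztop 42.8 rgb [95. 66. 45.]
[177.4 254.5] [ 18  20 218] xy mean [ 511.7 -228. ] ext [35. 36.] ztop 62.1 rgb [126.  47.  38.]
[119.1 261.5] [ 17  23 260] xy mean [ 483.  -346.4] ext [25. 26.] ztop 77.1 rgb [70. 68. 64.]
[193.9 293.2] [ 32  32 776] xy mean [ 619.8 -229.1] ext [66. 63.] ztop 54.7 rgb [124. 119. 113.]
```

View pics/both.png

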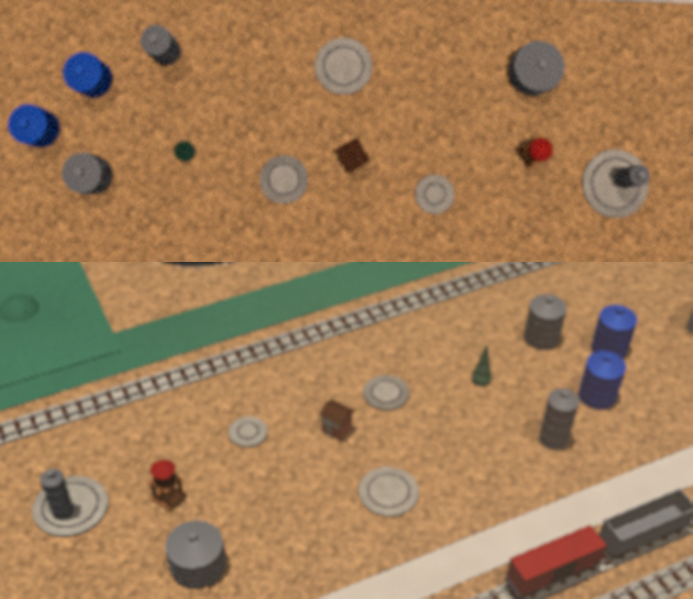

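The crop shows the grey second-widest silo at top px (145,242), next to two blue lookalikes at (146,189) and (117,217). Only the grey one fits "plain grey plastic, 50 mm", so that is silo_broad. I now move over the left group, squaring the tool on the way, for a wrist view.

send_rows([
  {"rz": -0.164, "claw": 1},
  {"rz": -0.164},
  {"dx": -0.18, "dy": -0.131, "dz": -0.04},
  {"dx": -0.18, "dy": -0.131, "dz": -0.04},
  {"dx": -0.18, "dy": -0.131, "dz": -0.04},
  {"dx": -0.18, "dy": -0.131, "dz": -0.04},
  {"dx": -0.18, "dy": -0.131, "dz": -0.04},
  {"dx": -0.18, "dy": -0.131, "dz": -0.04},
  {"dx": -0.18, "dy": -0.131, "dz": -0.04},
  {"dx": -0.18, "dy": -0.131, "dz": -0.04},
  {"dx": -0.18, "dy": -0.131, "dz": -0.04},
  {"dx": -0.18, "dy": -0.131, "dz": -0.04},
])

```text
schema error: expected keys dx, dy, dz, rx, ry, rz, claw
```

```bash
cat >> h.py <<'E'
def snap(n,tag):
    from plant import bot,optics
    c=optics.calibration(n); im,d=optics.camera(n)
    cv2.imwrite(f"pics/{tag}.png",im[:,:,::-1]); np.savez(tag+".npz",im=im,d=d,**c)
    o=bot.get_obs(); print(tag,o["time_s"],o["ee_pos"].round(1),o["tcp_rot"].round(3)); return load(tag+".npz")
E
python3 - <<'E'
from h import *
c=snap("wrist","w1"); print(c["pose"].round(2),c["K"][0,0],c["dist"])
E
```

```text
w1 0.15 [140.1 531.6 218.2] [-4.040e-01 -3.115e+00  1.000e-03]
[[ 2.5000e-01 -9.3000e-01 -2.6000e-01  6.7700e+01]
 [ 9.7000e-01  2.5000e-01  7.0000e-02  5.5134e+02]
 [-0.0000e+00 -2.7000e-01  9.6000e-01  3.8471e+02]
 [ 0.0000e+00  0.0000e+00  0.0000e+00  1.0000e+00]] 305.33752335703724 [-0.02579341  0.          0.          0.          0.        ]
```

View pics/w1.png

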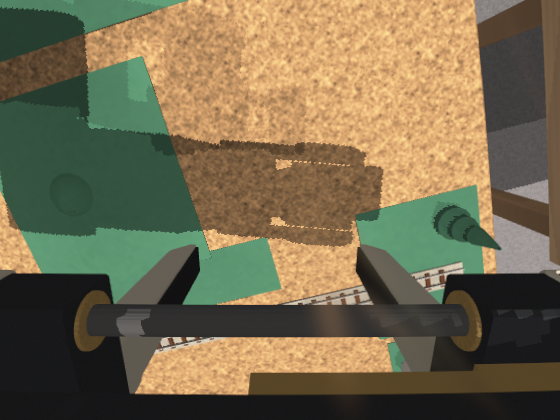

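The wrist view shows fingers in the lower half and free view above row 240. The call was refused because every key is needed; resending.

send_rows([
  {"dx": 0, "dy": 0, "dz": 0, "rx": 0, "ry": 0, "rz": -0.164, "claw": 1},
  {"dx": 0, "dy": 0, "dz": 0, "rx": 0, "ry": 0, "rz": -0.164, "claw": 1},
  {"dx": -0.18, "dy": -0.131, "dz": -0.04, "rx": 0, "ry": 0, "rz": 0, "claw": 1},
  {"dx": -0.18, "dy": -0.131, "dz": -0.04, "rx": 0, "ry": 0, "rz": 0, "claw": 1},
  {"dx": -0.18, "dy": -0.131, "dz": -0.04, "rx": 0, "ry": 0, "rz": 0, "claw": 1},
  {"dx": -0.18, "dy": -0.131, "dz": -0.04, "rx": 0, "ry": 0, "rz": 0, "claw": 1},
  {"dx": -0.18, "dy": -0.131, "dz": -0.04, "rx": 0, "ry": 0, "rz": 0, "claw": 1},
  {"dx": -0.18, "dy": -0.131, "dz": -0.04, "rx": 0, "ry": 0, "rz": 0, "claw": 1},
  {"dx": -0.18, "dy": -0.131, "dz": -0.04, "rx": 0, "ry": 0, "rz": 0, "claw": 1},
  {"dx": -0.18, "dy": -0.131, "dz": -0.04, "rx": 0, "ry": 0, "rz": 0, "claw": 1},
  {"dx": -0.18, "dy": -0.131, "dz": -0.04, "rx": 0, "ry": 0, "rz": 0, "claw": 1},
  {"dx": -0.18, "dy": -0.131, "dz": -0.04, "rx": 0, "ry": 0, "rz": 0, "claw": 1},
])

```text
time_s: 1.35
ee_pos: [501.4, 268.3, 298.8]
tcp_rot: [-0.001, -3.141, 0.0]
wrist_force: [0.4, 0.8, 1.4]
grip_width: 1.0
gripper_force: 0.0
```

```bash
python3 - <<'E'
from h import *
c=snap("wrist","w2"); print(c["pose"].round(2))
E
```

```text
w2 1.4 [505.8 265.1 299.8] [ 5.000e-03  3.139e+00 -1.000e-03]
[[ 0.0000e+00 -9.6000e-01 -2.7000e-01  4.2647e+02]
 [ 1.0000e+00  0.0000e+00 -0.0000e+00  2.6888e+02]
 [ 0.0000e+00 -2.7000e-01  9.6000e-01  4.6541e+02]
 [ 0.0000e+00  0.0000e+00  0.0000e+00  1.0000e+00]]
```

View pics/w2.png

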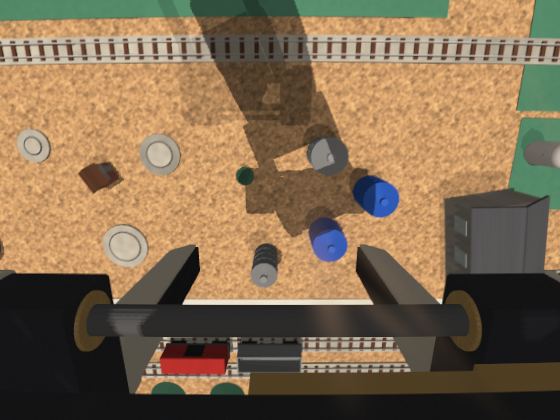

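Wrist view: slim pad (33,146), narrow pad (160,154), broad pad (125,246). Silo_broad's cap is at (331,158) and silo_narrow's at (264,279); blue decoys at (376,196) and (328,240). Now measuring from wrist and top together.

```bash
cat >> h.py <<'E'
def padfit(c,box):
    """ellipse of the pale pad within box (u0,v0,u1,v1) -> centre px, axes"""
    u0,v0,u1,v1=box; hsv=cv2.cvtColor(c["im"],cv2.COLOR_RGB2HSV)[v0:v1,u0:u1]
    m=((hsv[...,1]<95)&(hsv[...,2]>60)).astype(np.uint8)
    m=cv2.morphologyEx(m,cv2.MORPH_CLOSE,np.ones((5,5)))
    m=cv2.morphologyEx(m,cv2.MORPH_OPEN,np.ones((3,3)))
    k=max(cv2.findContours(m,cv2.RETR_EXTERNAL,cv2.CHAIN_APPROX_NONE)[0],key=cv2.contourArea)
    e=cv2.fitEllipse(cv2.convexHull(k)); return np.array(e[0])+[u0,v0],e[1]
def cap(c,u,v,r,dz=4):
    """centroid px and point of the highest patch round (u,v)"""
    P=cloud(c); z=P[...,2].copy(); z[c["d"]==0]=-1
    m=np.zeros_like(z); cv2.circle(m,(u,v),r,1,-1); z[m==0]=-1
    zt=np.sort(z[m>0])[-5:].mean(); s=z>zt-dz; vv,uu=np.nonzero(s)
    return np.array([uu.mean(),vv.mean()]),P[s].mean(0),s.sum()
E
python3 - <<'E'
from h import *
w=snap("wrist","w3"); t=load("top0.npz"); sc=load("scene0.npz"); print(w["pose"][:3,3])
pads=dict(slim=((8,120,60,172),(318,240,348,267),(208,219,238,242)),narrow=((130,125,190,185),(234,230,268,262),(280,198,313,222)),broad=((92,215,160,275),(264,168,303,203),(277,248,318,278)))
for n,(a,b,s) in pads.items():
    pa,ea=padfit(w,a);pb,eb=padfit(t,b);ps,es=padfit(sc,s)
    p,g=tri(w,pa,t,pb); q,h=tri(t,pb,sc,ps)
    print(n,pa.round(1),np.round(ea,1),pb.round(1),np.round(eb,1),"wrist@4",onplane(w,pa,4)[0].round(1),"top@4",onplane(t,pb,4)[0].round(1),"sc",onplane(sc,ps,4)[0].round(1),"tri",p.round(1),g.round(1),q.round(1),h.round(1))
pb,eb=padfit(t,(408,228,450,270)); print("wide",pb,eb,onplane(t,pb,4)[0])
for n,a,b,z in (("broad",(331,158),(145,242),74),("narrow",(264,279),(183,170),88)):
    ca,Pa,k=cap(w,*a,12); cb,Pb,kb=cap(t,*b,14); p,g=tri(w,ca,t,cb)
    print(n,ca,k,"w",onplane(w,ca,z)[0].round(1),Pa.round(1),"t",cb,kb,onplane(t,cb,z)[0].round(1),"tri",p.round(1),g.round(1))
E
```

```text
w3 1.45 [503.5 266.9 299. ] [ 0.007  3.14  -0.   ]
[430.42837911 265.94780808 466.11735661]
slim [ 35.6 141.4] [30.4 36.7] [331.9 253.4] [20.4 20.9] wrist@4 [449.7 -97.1   4. ] top@4 [450.3 -97.7   4. ] sc [ 453.4 -103.3    4. ] tri [450.1 -97.7   3.2] 0.6 [ 449.8 -100.1   -1.5] 4.1
narrow [162.1 149.8] [39.4 43.3] [251.2 245.6] [25.3 25.7] wrist@4 [463.8  93.7   4. ] top@4 [464.2  93.5   4. ] sc [465.5  88.3   4. ] tri [464.   93.5   3.4] 0.4 [463.5  91.8   0.6] 4.2
broad [127.7 241.8] [41.  46.9] [283.2 184.4] [29.9 31.8] wrist@4 [610.5  21.8   4. ] top@4 [612.6  21.5   4. ] sc [613.4  15.9   4. ] tri [612.   21.2   2.4] 1.8 [612.1  19.4   0.8] 4.8
wide [428.64557457 247.09706879] (35.12156677246094, 37.93680953979492) [ 469.71113703 -330.97117017    4.        ]
broad [334.48 152.28] 50 w [462.7 338.2  74. ] [462.7 338.1  74.4] t [141.36363636 241.36363636] 11 [462.8 338.   74. ] tri [462.8 338.5  72.5] 0.0
narrow [266.72727273 274.47727273] 44 w [625.9 250.8  88. ] [625.6 250.9  88.5] t [182.15384615 169.46153846] 13 [626.6 249.5  88. ] tri [627.5 250.5  84.4] 0.5
```

Top and wrist agree to within 2 mm, and the pad tops triangulate at about 3 mm. Going for silo_broad first.

send_rows([
  {"dx": 0.041, "dy": 0.071, "dz": 0.2, "rx": 0, "ry": 0, "rz": 0, "claw": 1},
  {"dx": 0.041, "dy": 0.071, "dz": 0.2, "rx": 0, "ry": 0, "rz": 0, "claw": 1},
  {"dx": 0.041, "dy": 0.071, "dz": 0.2, "rx": 0, "ry": 0, "rz": 0, "claw": 1},
  {"dx": 0.041, "dy": 0.071, "dz": 0.2, "rx": 0, "ry": 0, "rz": 0, "claw": 1},
  {"dx": 0.041, "dy": 0.071, "dz": 0.2, "rx": 0, "ry": 0, "rz": 0, "claw": 1},
  {"dx": 0, "dy": 0, "dz": 0, "rx": 0, "ry": 0, "rz": 0, "claw": 1},
  {"dx": 0, "dy": 0, "dz": 0, "rx": 0, "ry": 0, "rz": 0, "claw": 1},
  {"dx": 0, "dy": 0, "dz": 0, "rx": 0, "ry": 0, "rz": 0, "claw": 1},
])

```text
time_s: 2.25
ee_pos: [460.3, 340.9, 100.7]
tcp_rot: [0.001, 3.139, 0.002]
wrist_force: [0.0, 0.6, 0.4]
grip_width: 0.998
gripper_force: 0.0
```

send_rows([
  {"dx": -0.012, "dy": -0.013, "dz": 0, "rx": 0, "ry": 0, "rz": 0, "claw": 1},
  {"dx": 0, "dy": 0, "dz": 0.13, "rx": 0, "ry": 0, "rz": 0, "claw": 1},
  {"dx": 0, "dy": 0, "dz": 0.13, "rx": 0, "ry": 0, "rz": 0, "claw": 1},
  {"dx": 0, "dy": 0, "dz": 0.13, "rx": 0, "ry": 0, "rz": 0, "claw": 1},
  {"dx": 0, "dy": 0, "dz": 0, "rx": 0, "ry": 0, "rz": 0, "claw": 1},
  {"dx": 0, "dy": 0, "dz": 0, "rx": 0, "ry": 0, "rz": 0, "claw": 0.2},
  {"dx": 0, "dy": 0, "dz": 0, "rx": 0, "ry": 0, "rz": 0, "claw": -0.2},
  {"dx": 0, "dy": 0, "dz": 0, "rx": 0, "ry": 0, "rz": 0, "claw": -0.2},
  {"dx": 0, "dy": 0, "dz": 0, "rx": 0, "ry": 0, "rz": 0, "claw": -0.2},
  {"dx": 0, "dy": 0, "dz": 0, "rx": 0, "ry": 0, "rz": 0, "claw": -0.2},
  {"dx": 0, "dy": 0, "dz": 0, "rx": 0, "ry": 0, "rz": 0, "claw": -0.2},
], force=15)

```text
time_s: 3.35
ee_pos: [461.6, 338.2, 20.9]
tcp_rot: [0.0, 3.141, 0.0]
wrist_force: [-0.6, 0.8, 3.7]
grip_width: 0.536
gripper_force: 14.8
```

send_rows([
  {"dx": 0, "dy": 0, "dz": -0.2, "rx": 0, "ry": 0, "rz": 0, "claw": -0.2},
  {"dx": 0, "dy": 0, "dz": -0.23, "rx": 0, "ry": 0, "rz": 0, "claw": -0.2},
  {"dx": 0, "dy": 0, "dz": -0.23, "rx": 0, "ry": 0, "rz": 0, "claw": -0.2},
  {"dx": -0.094, "dy": -0.198, "dz": 0, "rx": 0, "ry": 0, "rz": 0, "claw": -0.2},
  {"dx": -0.094, "dy": -0.198, "dz": 0, "rx": 0, "ry": 0, "rz": 0, "claw": -0.2},
  {"dx": -0.094, "dy": -0.198, "dz": 0, "rx": 0, "ry": 0, "rz": 0, "claw": -0.2},
  {"dx": -0.094, "dy": -0.198, "dz": 0, "rx": 0, "ry": 0, "rz": 0, "claw": -0.2},
  {"dx": -0.094, "dy": -0.198, "dz": 0, "rx": 0, "ry": 0, "rz": 0, "claw": -0.2},
  {"dx": -0.094, "dy": -0.198, "dz": 0, "rx": 0, "ry": 0, "rz": 0, "claw": -0.2},
  {"dx": -0.094, "dy": -0.198, "dz": 0, "rx": 0, "ry": 0, "rz": 0, "claw": -0.2},
  {"dx": -0.094, "dy": -0.198, "dz": 0, "rx": 0, "ry": 0, "rz": 0, "claw": -0.2},
  {"dx": 0, "dy": 0, "dz": 0, "rx": 0, "ry": 0, "rz": 0, "claw": -0.2},
])

```text
time_s: 4.55
ee_pos: [613.4, 17.0, 152.4]
tcp_rot: [0.007, 3.141, -0.001]
wrist_force: [0.1, -0.9, -0.9]
grip_width: 0.54
gripper_force: 15.0
```

send_rows([
  {"dx": 0, "dy": 0, "dz": 0, "rx": 0, "ry": 0, "rz": 0, "claw": -0.2},
  {"dx": 0, "dy": 0, "dz": 0, "rx": 0, "ry": 0, "rz": 0, "claw": -0.2},
  {"dx": 0, "dy": 0, "dz": 0, "rx": 0, "ry": 0, "rz": 0, "claw": -0.2},
])

```text
time_s: 4.85
ee_pos: [611.5, 22.5, 152.7]
tcp_rot: [0.002, -3.141, -0.0]
wrist_force: [0.1, 0.9, -2.1]
grip_width: 0.535
gripper_force: 15.0
```

```bash
python3 - <<'E'
from h import *
w=snap("wrist","w4");t=snap("top","t4")
from plant import bot
print(np.mean([bot.get_obs()["ee_pos"] for _ in range(5)],0))
E
```

```text
w4 4.9 [611.6  22.4 152.7] [ 2.000e-03 -3.141e+00 -0.000e+00]
t4 4.95 [611.7  22.3 152.7] [-2.000e-03  3.142e+00  0.000e+00]
[611.65119457  22.3031973  152.7400315 ]
```

View pics/w4.png

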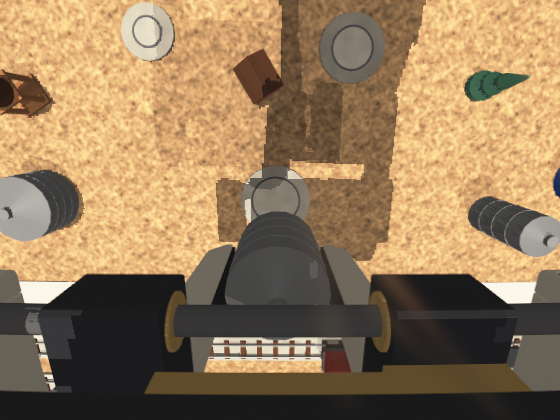

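Silo_broad hangs upright in the fingers, ahead of its pad ring at (275,197). Lowering.

send_rows([
  {"dx": 0, "dy": -0.003, "dz": 0.2, "rx": 0, "ry": 0, "rz": 0, "claw": -0.2},
  {"dx": 0, "dy": 0, "dz": 0.2, "rx": 0, "ry": 0, "rz": 0, "claw": -0.2},
  {"dx": 0, "dy": 0, "dz": 0.15, "rx": 0, "ry": 0, "rz": 0, "claw": -0.2},
  {"dx": 0, "dy": 0, "dz": 0.06, "rx": 0, "ry": 0, "rz": 0, "claw": -0.2},
  {"dx": 0, "dy": 0, "dz": 0.02, "rx": 0, "ry": 0, "rz": 0, "claw": -0.2},
  {"dx": 0, "dy": 0, "dz": 0, "rx": 0, "ry": 0, "rz": 0, "claw": -0.2},
  {"dx": 0, "dy": 0, "dz": 0, "rx": 0, "ry": 0, "rz": 0, "claw": -0.2},
  {"dx": 0, "dy": 0, "dz": 0, "rx": 0, "ry": 0, "rz": 0, "claw": -0.2},
])

```text
time_s: 5.75
ee_pos: [612.7, 20.7, 28.0]
tcp_rot: [0.0, 3.139, -0.0]
wrist_force: [0.1, -0.2, -1.4]
grip_width: 0.538
gripper_force: 15.0
```

send_rows([
  {"dx": 0, "dy": 0, "dz": 0.011, "rx": 0, "ry": 0, "rz": 0, "claw": -0.2},
  {"dx": 0, "dy": 0, "dz": 0, "rx": 0, "ry": 0, "rz": 0, "claw": -0.2},
  {"dx": 0, "dy": 0, "dz": 0, "rx": 0, "ry": 0, "rz": 0, "claw": 0.2},
  {"dx": 0, "dy": 0, "dz": 0, "rx": 0, "ry": 0, "rz": 0, "claw": 0.6},
  {"dx": 0, "dy": 0, "dz": 0, "rx": 0, "ry": 0, "rz": 0, "claw": 0.8},
  {"dx": 0, "dy": 0, "dz": 0, "rx": 0, "ry": 0, "rz": 0, "claw": 0.8},
  {"dx": 0, "dy": 0, "dz": 0, "rx": 0, "ry": 0, "rz": 0, "claw": 0.8},
])

```text
time_s: 6.45
ee_pos: [611.9, 20.7, 24.4]
tcp_rot: [-0.0, -3.141, -0.0]
wrist_force: [-0.8, -0.7, -0.4]
grip_width: 0.879
gripper_force: 0.0
```

send_rows([
  {"dx": 0, "dy": 0, "dz": -0.15, "rx": 0, "ry": 0, "rz": 0, "claw": 0.8},
  {"dx": 0, "dy": 0, "dz": -0.2, "rx": 0, "ry": 0, "rz": 0, "claw": 0.8},
  {"dx": 0, "dy": 0, "dz": -0.2, "rx": 0, "ry": 0, "rz": 0, "claw": 0.8},
  {"dx": -0.014, "dy": 0.23, "dz": 0, "rx": 0, "ry": 0, "rz": 0, "claw": 0.8},
  {"dx": -0.014, "dy": 0.23, "dz": 0, "rx": 0, "ry": 0, "rz": 0, "claw": 0.8},
  {"dx": -0.014, "dy": 0.23, "dz": 0, "rx": 0, "ry": 0, "rz": 0, "claw": 0.8},
  {"dx": -0.014, "dy": 0.23, "dz": 0, "rx": 0, "ry": 0, "rz": 0, "claw": 0.8},
  {"dx": -0.014, "dy": 0.23, "dz": 0, "rx": 0, "ry": 0, "rz": 0, "claw": 0.8},
  {"dx": 0, "dy": 0, "dz": 0, "rx": 0, "ry": 0, "rz": 0, "claw": 0.8},
  {"dx": 0, "dy": 0, "dz": 0, "rx": 0, "ry": 0, "rz": 0, "claw": 0.8},
  {"dx": 0, "dy": 0, "dz": 0, "rx": 0, "ry": 0, "rz": 0, "claw": 0.8},
  {"dx": 0, "dy": 0, "dz": 0, "rx": 0, "ry": 0, "rz": 0, "claw": 0.8},
])

```text
time_s: 7.65
ee_pos: [626.1, 249.4, 134.5]
tcp_rot: [-0.003, -3.142, 0.0]
wrist_force: [-0.1, 0.1, -0.4]
grip_width: 0.902
gripper_force: 0.0
```

```bash
python3 - <<'E'
from h import *
w=snap("wrist","w5");t=snap("top","t5")
cb,Pb,kb=cap(t,283,180,14); print("broad top",onplane(t,cb,78)[0].round(1),Pb.round(1),kb)
E
```

```text
w5 7.7 [626.1 249.5 134.5] [-3.000e-03 -3.141e+00  0.000e+00]
t5 7.75 [626.1 249.6 134.6] [ 2.000e-03  3.142e+00 -0.000e+00]
broad top [613.9  21.4  78. ] [613.6  21.4  79.8] 11
```

Broad is on its pad within about 2 mm. Taking silo_narrow.

send_rows([
  {"dx": 0, "dy": 0.004, "dz": 0.15, "rx": 0, "ry": 0, "rz": 0, "claw": 0.8},
  {"dx": 0, "dy": 0, "dz": 0.15, "rx": 0, "ry": 0, "rz": 0, "claw": 0.8},
  {"dx": 0, "dy": 0, "dz": 0.15, "rx": 0, "ry": 0, "rz": 0, "claw": 0.8},
  {"dx": 0, "dy": 0, "dz": 0.07, "rx": 0, "ry": 0, "rz": 0, "claw": 0.8},
  {"dx": 0, "dy": 0, "dz": 0, "rx": 0, "ry": 0, "rz": 0, "claw": 0.8},
  {"dx": 0, "dy": 0, "dz": 0, "rx": 0, "ry": 0, "rz": 0, "claw": 0.2},
  {"dx": 0, "dy": 0, "dz": 0, "rx": 0, "ry": 0, "rz": 0, "claw": -0.4},
  {"dx": 0, "dy": 0, "dz": 0, "rx": 0, "ry": 0, "rz": 0, "claw": -0.4},
  {"dx": 0, "dy": 0, "dz": 0, "rx": 0, "ry": 0, "rz": 0, "claw": -0.4},
  {"dx": 0, "dy": 0, "dz": 0, "rx": 0, "ry": 0, "rz": 0, "claw": -0.4},
  {"dx": 0, "dy": 0, "dz": 0, "rx": 0, "ry": 0, "rz": 0, "claw": -0.4},
])

```text
time_s: 8.85
ee_pos: [626.0, 251.6, 30.6]
tcp_rot: [0.0, 3.141, 0.0]
wrist_force: [0.8, -0.1, 0.7]
grip_width: 0.435
gripper_force: 0.2
```

send_rows([
  {"dx": 0, "dy": 0, "dz": 0, "rx": 0, "ry": 0, "rz": 0, "claw": -0.5},
  {"dx": 0, "dy": 0, "dz": 0, "rx": 0, "ry": 0, "rz": 0, "claw": -0.5},
  {"dx": 0, "dy": 0, "dz": 0, "rx": 0, "ry": 0, "rz": 0, "claw": -0.5},
  {"dx": 0, "dy": 0, "dz": 0, "rx": 0, "ry": 0, "rz": 0, "claw": -0.5},
])

```text
time_s: 9.25
ee_pos: [626.0, 251.6, 30.6]
tcp_rot: [0.0, 3.141, 0.0]
wrist_force: [0.4, -0.7, 2.1]
grip_width: 0.401
gripper_force: 15.0
```

send_rows([
  {"dx": 0, "dy": 0, "dz": -0.2, "rx": 0, "ry": 0, "rz": 0, "claw": -0.5},
  {"dx": 0, "dy": 0, "dz": -0.2, "rx": 0, "ry": 0, "rz": 0, "claw": -0.5},
  {"dx": 0, "dy": 0, "dz": -0.2, "rx": 0, "ry": 0, "rz": 0, "claw": -0.5},
  {"dx": 0.162, "dy": -0.158, "dz": 0, "rx": 0, "ry": 0, "rz": 0, "claw": -0.5},
  {"dx": 0.162, "dy": -0.158, "dz": 0, "rx": 0, "ry": 0, "rz": 0, "claw": -0.5},
  {"dx": 0.162, "dy": -0.158, "dz": 0, "rx": 0, "ry": 0, "rz": 0, "claw": -0.5},
  {"dx": 0.162, "dy": -0.158, "dz": 0, "rx": 0, "ry": 0, "rz": 0, "claw": -0.5},
  {"dx": 0.162, "dy": -0.158, "dz": 0, "rx": 0, "ry": 0, "rz": 0, "claw": -0.5},
  {"dx": 0, "dy": 0, "dz": 0, "rx": 0, "ry": 0, "rz": 0, "claw": -0.5},
  {"dx": 0, "dy": 0, "dz": 0, "rx": 0, "ry": 0, "rz": 0, "claw": -0.5},
  {"dx": 0, "dy": 0, "dz": 0, "rx": 0, "ry": 0, "rz": 0, "claw": -0.5},
  {"dx": 0, "dy": 0, "dz": 0, "rx": 0, "ry": 0, "rz": 0, "claw": -0.5},
])

```text
time_s: 10.45
ee_pos: [464.6, 94.2, 150.4]
tcp_rot: [-0.001, 3.141, 0.0]
wrist_force: [0.1, 0.7, 0.3]
grip_width: 0.406
gripper_force: 15.0
```

send_rows([
  {"dx": 0.003, "dy": -0.003, "dz": 0.2, "rx": 0, "ry": 0, "rz": 0, "claw": -0.5},
  {"dx": 0, "dy": 0, "dz": 0.2, "rx": 0, "ry": 0, "rz": 0, "claw": -0.5},
  {"dx": 0, "dy": 0, "dz": 0.12, "rx": 0, "ry": 0, "rz": 0, "claw": -0.5},
  {"dx": 0, "dy": 0, "dz": 0.05, "rx": 0, "ry": 0, "rz": 0, "claw": -0.5},
  {"dx": 0, "dy": 0, "dz": 0, "rx": 0, "ry": 0, "rz": 0, "claw": -0.5},
  {"dx": 0, "dy": 0, "dz": 0, "rx": 0, "ry": 0, "rz": 0, "claw": -0.5},
  {"dx": 0, "dy": 0, "dz": 0, "rx": 0, "ry": 0, "rz": 0, "claw": -0.5},
  {"dx": 0, "dy": 0, "dz": 0, "rx": 0, "ry": 0, "rz": 0, "claw": -0.5},
])

```text
time_s: 11.25
ee_pos: [463.9, 93.1, 37.3]
tcp_rot: [0.0, 3.14, 0.0]
wrist_force: [-0.5, 0.3, -0.3]
grip_width: 0.408
gripper_force: 15.0
```

send_rows([
  {"dx": 0, "dy": 0, "dz": 0.012, "rx": 0, "ry": 0, "rz": 0, "claw": -0.5},
  {"dx": 0, "dy": 0, "dz": 0, "rx": 0, "ry": 0, "rz": 0, "claw": -0.5},
  {"dx": 0, "dy": 0, "dz": 0, "rx": 0, "ry": 0, "rz": 0, "claw": 0},
  {"dx": 0, "dy": 0, "dz": 0, "rx": 0, "ry": 0, "rz": 0, "claw": 0.3},
  {"dx": 0, "dy": 0, "dz": 0, "rx": 0, "ry": 0, "rz": 0, "claw": 0.3},
  {"dx": 0, "dy": 0, "dz": 0, "rx": 0, "ry": 0, "rz": 0, "claw": 0.3},
  {"dx": 0, "dy": 0, "dz": 0, "rx": 0, "ry": 0, "rz": 0, "claw": 0.3},
  {"dx": 0, "dy": 0, "dz": -0.15, "rx": 0, "ry": 0, "rz": 0, "claw": 0.3},
  {"dx": 0, "dy": 0, "dz": -0.2, "rx": 0, "ry": 0, "rz": 0, "claw": 0.3},
  {"dx": 0, "dy": 0, "dz": -0.2, "rx": 0, "ry": 0, "rz": 0, "claw": 0.3},
  {"dx": 0, "dy": 0, "dz": -0.1, "rx": 0, "ry": 0, "rz": 0, "claw": 0.3},
])

```text
time_s: 12.35
ee_pos: [464.2, 93.1, 167.1]
tcp_rot: [0.0, 3.138, 0.001]
wrist_force: [0.3, 0.4, -0.2]
grip_width: 0.649
gripper_force: 0.0
```

send_rows([
  {"dx": -0.041, "dy": -0.228, "dz": -0.058, "rx": 0, "ry": 0, "rz": 0, "claw": 0.5},
  {"dx": -0.041, "dy": -0.228, "dz": -0.058, "rx": 0, "ry": 0, "rz": 0, "claw": 0.5},
  {"dx": -0.041, "dy": -0.228, "dz": -0.058, "rx": 0, "ry": 0, "rz": 0, "claw": 0.5},
  {"dx": -0.041, "dy": -0.228, "dz": -0.058, "rx": 0, "ry": 0, "rz": 0, "claw": 0.5},
  {"dx": -0.041, "dy": -0.228, "dz": -0.058, "rx": 0, "ry": 0, "rz": 0, "claw": 0.5},
  {"dx": -0.041, "dy": -0.228, "dz": -0.058, "rx": 0, "ry": 0, "rz": 0, "claw": 0.5},
  {"dx": -0.041, "dy": -0.228, "dz": -0.058, "rx": 0, "ry": 0, "rz": 0, "claw": 0.5},
  {"dx": -0.041, "dy": -0.228, "dz": -0.058, "rx": 0, "ry": 0, "rz": 0, "claw": 0.5},
  {"dx": 0, "dy": 0, "dz": 0, "rx": 0, "ry": 0, "rz": 0, "claw": 0.5},
  {"dx": 0, "dy": 0, "dz": 0, "rx": 0, "ry": 0, "rz": 0, "claw": 0.5},
  {"dx": 0, "dy": 0, "dz": 0, "rx": 0, "ry": 0, "rz": 0, "claw": 0.5},
  {"dx": 0, "dy": 0, "dz": 0, "rx": 0, "ry": 0, "rz": 0, "claw": 0.5},
])

```text
time_s: 13.55
ee_pos: [528.8, -270.6, 256.6]
tcp_rot: [0.002, -3.141, -0.001]
wrist_force: [-0.3, -0.4, 0.4]
grip_width: 0.75
gripper_force: 0.0
```

```bash
python3 - <<'E'
from h import *
w=snap("wrist","w6");t=snap("top","t6")
cb,Pb,kb=cap(t,250,242,14); print("narrow top",onplane(t,cb,92)[0].round(1),Pb.round(1),kb)
E
```

```text
w6 13.6 [ 528.8 -270.7  256.7] [ 2.000e-03 -3.141e+00 -1.000e-03]
t6 13.65 [ 528.9 -270.9  256.8] [ 2.000e-03 -3.141e+00 -0.000e+00]
narrow top [461.2  94.6  92. ] [461.1  94.4  94. ] 9
```

View pics/w6.png

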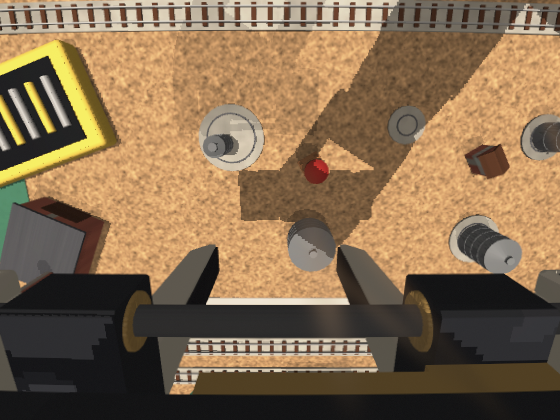

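Narrow and broad stand on their pads at right. Slim's cap is at (209,147) on the wide pad (232,137), the empty slim pad is at (406,125), and the wide silo's cap is at (311,248).

```bash
python3 - <<'E'
from h import *
w=load("w6.npz"); t0=load("top0.npz")
for n,a,b in (("slim",(382,100,430,150),(318,240,348,267)),("wide",(194,98,270,176),(408,228,450,270))):
    pa,ea=padfit(w,a);pb,eb=padfit(t0,b);p,g=tri(w,pa,t0,pb)
    print(n,pa.round(1),np.round(ea,1),onplane(w,pa,4)[0].round(1),onplane(t0,pb,4)[0].round(1),"tri",p.round(1),g.round(1))
for n,a,b,z in (("slim",(209,147),(440,242),80),("wide",(311,248),(388,183),60)):
    ca,Pa,k=cap(w,*a,12); cb,Pb,kb=cap(t0,*b,14); p,g=tri(w,ca,t0,cb)
    print(n,ca,k,"w",onplane(w,ca,z)[0].round(1),Pa.round(1),"t",cb,kb,onplane(t0,cb,z)[0].round(1),"tri",p.round(1),g.round(1))
E
```

```text
slim [406.2 124.5] [36.3 40.4] [449.9 -98.6   4. ] [450.3 -97.7   4. ] tri [450.2 -97.9   2.3] 0.5
wide [230.8 137.1] [64.8 67.9] [ 466.9 -331.9    4. ] [ 469.7 -331.     4. ] tri [ 468.4 -332.1    1.1] 2.9
slim [212.05970149 146.7761194 ] 67 w [ 474.9 -341.8   80. ] [ 474.9 -341.7   80.3] t [442.26666667 243.06666667] 15 [ 475.1 -340.    80. ] tri [ 475.9 -345.    64.7] 0.3
wide [313.03921569 253.60784314] 51 w [ 610.6 -223.7   60. ] [ 610.3 -223.8   60.5] t [389.47619048 183.71428571] 21 [ 610.7 -223.1   60. ] tri [ 611.  -223.5   58.7] 0.3
```

send_rows([
  {"dx": 0.067, "dy": -0.088, "dz": 0.183, "rx": 0, "ry": 0, "rz": 0, "claw": 0.3},
  {"dx": 0.067, "dy": -0.088, "dz": 0.183, "rx": 0, "ry": 0, "rz": 0, "claw": 0.3},
  {"dx": 0.067, "dy": -0.088, "dz": 0.183, "rx": 0, "ry": 0, "rz": 0, "claw": 0.3},
  {"dx": 0.067, "dy": -0.088, "dz": 0.183, "rx": 0, "ry": 0, "rz": 0, "claw": 0.3},
  {"dx": 0, "dy": 0, "dz": 0, "rx": 0, "ry": 0, "rz": 0, "claw": 0.3},
  {"dx": 0, "dy": 0, "dz": 0, "rx": 0, "ry": 0, "rz": 0, "claw": 0.3},
  {"dx": 0, "dy": 0, "dz": 0, "rx": 0, "ry": 0, "rz": 0, "claw": 0.3},
])

```text
time_s: 14.35
ee_pos: [476.6, -342.1, 112.2]
tcp_rot: [-0.001, 3.139, -0.003]
wrist_force: [0.6, -0.8, 0.0]
grip_width: 0.647
gripper_force: 0.0
```

send_rows([
  {"dx": 0.007, "dy": 0.002, "dz": 0.12, "rx": 0, "ry": 0, "rz": 0, "claw": 0.3},
  {"dx": 0, "dy": 0, "dz": 0.15, "rx": 0, "ry": 0, "rz": 0, "claw": 0.3},
  {"dx": 0, "dy": 0, "dz": 0.14, "rx": 0, "ry": 0, "rz": 0, "claw": 0.3},
  {"dx": 0, "dy": 0, "dz": 0, "rx": 0, "ry": 0, "rz": 0, "claw": 0.3},
  {"dx": 0, "dy": 0, "dz": 0, "rx": 0, "ry": 0, "rz": 0, "claw": 0},
  {"dx": 0, "dy": 0, "dz": 0, "rx": 0, "ry": 0, "rz": 0, "claw": -0.4},
  {"dx": 0, "dy": 0, "dz": 0, "rx": 0, "ry": 0, "rz": 0, "claw": -0.8},
  {"dx": 0, "dy": 0, "dz": 0, "rx": 0, "ry": 0, "rz": 0, "claw": -0.8},
  {"dx": 0, "dy": 0, "dz": 0, "rx": 0, "ry": 0, "rz": 0, "claw": -0.8},
  {"dx": 0, "dy": 0, "dz": 0, "rx": 0, "ry": 0, "rz": 0, "claw": -0.8},
  {"dx": 0, "dy": 0, "dz": 0, "rx": 0, "ry": 0, "rz": 0, "claw": -0.8},
  {"dx": 0, "dy": 0, "dz": 0, "rx": 0, "ry": 0, "rz": 0, "claw": -0.8},
])

```text
time_s: 15.55
ee_pos: [474.1, -342.1, 29.0]
tcp_rot: [0.0, 3.141, -0.001]
wrist_force: [-0.9, 1.6, 5.7]
grip_width: 0.279
gripper_force: 15.0
```

send_rows([
  {"dx": 0, "dy": 0, "dz": -0.2, "rx": 0, "ry": 0, "rz": 0, "claw": -0.8},
  {"dx": 0, "dy": 0, "dz": -0.2, "rx": 0, "ry": 0, "rz": 0, "claw": -0.8},
  {"dx": 0, "dy": 0, "dz": -0.2, "rx": 0, "ry": 0, "rz": 0, "claw": -0.8},
  {"dx": 0.02, "dy": 0.203, "dz": 0, "rx": 0, "ry": 0, "rz": 0, "claw": -0.8},
  {"dx": 0.02, "dy": 0.203, "dz": 0, "rx": 0, "ry": 0, "rz": 0, "claw": -0.8},
  {"dx": 0.02, "dy": 0.203, "dz": 0, "rx": 0, "ry": 0, "rz": 0, "claw": -0.8},
  {"dx": 0.02, "dy": 0.203, "dz": 0, "rx": 0, "ry": 0, "rz": 0, "claw": -0.8},
  {"dx": 0.02, "dy": 0.203, "dz": 0, "rx": 0, "ry": 0, "rz": 0, "claw": -0.8},
  {"dx": 0.02, "dy": 0.203, "dz": 0, "rx": 0, "ry": 0, "rz": 0, "claw": -0.8},
  {"dx": 0, "dy": 0, "dz": 0, "rx": 0, "ry": 0, "rz": 0, "claw": -0.8},
  {"dx": 0, "dy": 0, "dz": 0, "rx": 0, "ry": 0, "rz": 0, "claw": -0.8},
  {"dx": 0, "dy": 0, "dz": 0, "rx": 0, "ry": 0, "rz": 0, "claw": -0.8},
])

```text
time_s: 16.75
ee_pos: [450.1, -99.0, 148.5]
tcp_rot: [0.001, 3.141, -0.0]
wrist_force: [0.9, -0.6, -0.5]
grip_width: 0.276
gripper_force: 15.0
```

send_rows([
  {"dx": 0, "dy": 0, "dz": 0.2, "rx": 0, "ry": 0, "rz": 0, "claw": -0.8},
  {"dx": 0, "dy": 0, "dz": 0.2, "rx": 0, "ry": 0, "rz": 0, "claw": -0.8},
  {"dx": 0, "dy": 0, "dz": 0.12, "rx": 0, "ry": 0, "rz": 0, "claw": -0.8},
  {"dx": 0, "dy": 0, "dz": 0.06, "rx": 0, "ry": 0, "rz": 0, "claw": -0.8},
  {"dx": 0, "dy": 0, "dz": 0, "rx": 0, "ry": 0, "rz": 0, "claw": -0.8},
  {"dx": 0, "dy": 0, "dz": 0, "rx": 0, "ry": 0, "rz": 0, "claw": -0.8},
  {"dx": 0, "dy": 0, "dz": 0, "rx": 0, "ry": 0, "rz": 0, "claw": -0.8},
  {"dx": 0, "dy": 0, "dz": 0, "rx": 0, "ry": 0, "rz": 0, "claw": -0.8},
])

```text
time_s: 17.55
ee_pos: [450.5, -98.5, 33.4]
tcp_rot: [0.0, 3.14, -0.001]
wrist_force: [-0.1, -0.9, -0.5]
grip_width: 0.275
gripper_force: 15.0
```

send_rows([
  {"dx": 0, "dy": 0, "dz": 0.02, "rx": 0, "ry": 0, "rz": 0, "claw": -0.8},
  {"dx": 0, "dy": 0, "dz": 0, "rx": 0, "ry": 0, "rz": 0, "claw": -0.8},
  {"dx": 0, "dy": 0, "dz": 0, "rx": 0, "ry": 0, "rz": 0, "claw": -0.3},
  {"dx": 0, "dy": 0, "dz": 0, "rx": 0, "ry": 0, "rz": 0, "claw": 0.1},
  {"dx": 0, "dy": 0, "dz": 0, "rx": 0, "ry": 0, "rz": 0, "claw": 0.1},
  {"dx": 0, "dy": 0, "dz": 0, "rx": 0, "ry": 0, "rz": 0, "claw": 0.1},
  {"dx": 0, "dy": 0, "dz": 0, "rx": 0, "ry": 0, "rz": 0, "claw": 0.1},
  {"dx": 0, "dy": 0, "dz": -0.15, "rx": 0, "ry": 0, "rz": 0, "claw": 0.1},
  {"dx": 0, "dy": 0, "dz": -0.2, "rx": 0, "ry": 0, "rz": 0, "claw": 0.1},
  {"dx": 0, "dy": 0, "dz": -0.2, "rx": 0, "ry": 0, "rz": 0, "claw": 0.1},
  {"dx": 0, "dy": 0, "dz": 0, "rx": 0, "ry": 0, "rz": 0, "claw": 0.1},
])

```text
time_s: 18.65
ee_pos: [452.1, -98.9, 142.7]
tcp_rot: [0.0, 3.134, -0.004]
wrist_force: [0.5, -0.3, -0.1]
grip_width: 0.547
gripper_force: 0.0
```

send_rows([
  {"dx": -0.16, "dy": -0.125, "dz": 0, "rx": 0, "ry": 0, "rz": 0, "claw": 1},
  {"dx": -0.16, "dy": -0.125, "dz": 0, "rx": 0, "ry": 0, "rz": 0, "claw": 1},
  {"dx": -0.16, "dy": -0.125, "dz": 0, "rx": 0, "ry": 0, "rz": 0, "claw": 1},
  {"dx": -0.16, "dy": -0.125, "dz": 0, "rx": 0, "ry": 0, "rz": 0, "claw": 1},
  {"dx": -0.16, "dy": -0.125, "dz": 0, "rx": 0, "ry": 0, "rz": 0, "claw": 1},
  {"dx": 0, "dy": 0, "dz": 0, "rx": 0, "ry": 0, "rz": 0, "claw": 1},
  {"dx": 0, "dy": 0, "dz": 0, "rx": 0, "ry": 0, "rz": 0, "claw": 1},
  {"dx": 0, "dy": 0, "dz": 0, "rx": 0, "ry": 0, "rz": 0, "claw": 1},
  {"dx": 0, "dy": 0, "dz": 0, "rx": 0, "ry": 0, "rz": 0, "claw": 1},
])

```text
time_s: 19.55
ee_pos: [609.2, -222.6, 138.4]
tcp_rot: [0.0, -3.141, -0.0]
wrist_force: [0.0, -0.8, 0.3]
grip_width: 1.0
gripper_force: 0.0
```

```bash
python3 - <<'E'
from h import *
w=snap("wrist","w7");t=snap("top","t7")
cb,Pb,kb=cap(t,332,250,14); print("slim top",onplane(t,cb,80)[0].round(1),Pb.round(1),kb)
pb,eb=padfit(t,(408,228,450,270)); print("wide pad",pb,eb,onplane(t,pb,4)[0])
E
```

```text
w7 19.6 [ 609.3 -222.7  138.6] [ 0.    -3.141 -0.   ]
t7 19.65 [ 609.5 -222.7  138.7] [-0.     3.142 -0.   ]
slim top [451.3 -98.   80. ] [451.3 -98.1  79.5] 13Traceback (most recent call last):
  File "<stdin>", line 4, in <module>
  File "h.py", line 29, in padfit
    e=cv2.fitEllipse(cv2.convexHull(k)); return np.array(e[0])+[u0,v0],e[1]
cv2.error: OpenCV(4.12.0) /io/opencv/modules/imgproc/src/shapedescr.cpp:361: error: (-201:Incorrect size of input array) There should be at least 5 points to fit the ellipse in function 'fitEllipseNoDirect'
```

View pics/w7.png

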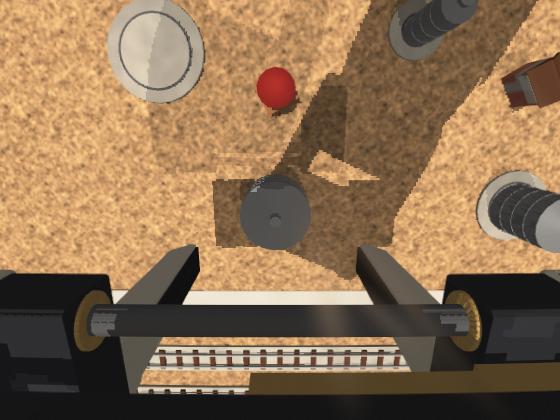

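Slim stands on its pad. The wide pad is now clear at (156,49), with the wide silo's cap at (275,220).

```bash
python3 - <<'E'
from h import *
w=load("w7.npz")
pa,ea=padfit(w,(98,0,212,110)); print(pa,ea,onplane(w,pa,4)[0].round(1))
ca,Pa,k=cap(w,275,220,14); print(ca,k,onplane(w,ca,60)[0].round(1),Pa.round(1))
E
```

```text
[155.19062424  49.37160492] (95.21392059326172, 108.68695068359375) [ 466.4 -331.6    4. ]
[274.92920354 221.28318584] 113 [ 610.7 -223.8   60. ] [ 610.6 -223.8   60.3]
```

send_rows([
  {"dx": -0.006, "dy": -0.005, "dz": 0.15, "rx": 0, "ry": 0, "rz": 0, "claw": 1},
  {"dx": 0, "dy": 0, "dz": 0.18, "rx": 0, "ry": 0, "rz": 0, "claw": 1},
  {"dx": 0, "dy": 0, "dz": 0.18, "rx": 0, "ry": 0, "rz": 0, "claw": 1},
  {"dx": 0, "dy": 0, "dz": 0.11, "rx": 0, "ry": 0, "rz": 0, "claw": 1},
  {"dx": 0, "dy": 0, "dz": 0, "rx": 0, "ry": 0, "rz": 0, "claw": 1},
  {"dx": 0, "dy": 0, "dz": 0, "rx": 0, "ry": 0, "rz": 0, "claw": 0.6},
  {"dx": 0, "dy": 0, "dz": 0, "rx": 0, "ry": 0, "rz": 0, "claw": 0.1},
  {"dx": 0, "dy": 0, "dz": 0, "rx": 0, "ry": 0, "rz": 0, "claw": 0.1},
  {"dx": 0, "dy": 0, "dz": 0, "rx": 0, "ry": 0, "rz": 0, "claw": 0.1},
  {"dx": 0, "dy": 0, "dz": 0, "rx": 0, "ry": 0, "rz": 0, "claw": 0.1},
  {"dx": 0, "dy": 0, "dz": 0, "rx": 0, "ry": 0, "rz": 0, "claw": 0.1},
])

```text
time_s: 20.75
ee_pos: [611.5, -224.4, 15.4]
tcp_rot: [0.0, 3.141, -0.001]
wrist_force: [-1.8, 0.3, 6.3]
grip_width: 0.685
gripper_force: 15.0
```

send_rows([
  {"dx": 0, "dy": 0, "dz": -0.2, "rx": 0, "ry": 0, "rz": 0, "claw": 0.1},
  {"dx": 0, "dy": 0, "dz": -0.2, "rx": 0, "ry": 0, "rz": 0, "claw": 0.1},
  {"dx": 0, "dy": 0, "dz": -0.2, "rx": 0, "ry": 0, "rz": 0, "claw": 0.1},
  {"dx": 0.178, "dy": -0.134, "dz": 0, "rx": 0, "ry": 0, "rz": 0, "claw": 0.1},
  {"dx": 0.178, "dy": -0.134, "dz": 0, "rx": 0, "ry": 0, "rz": 0, "claw": 0.1},
  {"dx": 0.178, "dy": -0.134, "dz": 0, "rx": 0, "ry": 0, "rz": 0, "claw": 0.1},
  {"dx": 0.178, "dy": -0.134, "dz": 0, "rx": 0, "ry": 0, "rz": 0, "claw": 0.1},
  {"dx": 0, "dy": 0, "dz": 0, "rx": 0, "ry": 0, "rz": 0, "claw": 0.1},
  {"dx": 0, "dy": 0, "dz": 0, "rx": 0, "ry": 0, "rz": 0, "claw": 0.1},
  {"dx": 0, "dy": 0, "dz": 0, "rx": 0, "ry": 0, "rz": 0, "claw": 0.1},
  {"dx": 0, "dy": 0, "dz": 0, "rx": 0, "ry": 0, "rz": 0, "claw": 0.1},
])

```text
time_s: 21.85
ee_pos: [469.4, -330.7, 134.3]
tcp_rot: [0.002, -3.142, -0.0]
wrist_force: [-0.5, -0.1, -1.1]
grip_width: 0.684
gripper_force: 15.0
```

send_rows([
  {"dx": 0.003, "dy": -0.004, "dz": 0.2, "rx": 0, "ry": 0, "rz": 0, "claw": 0.1},
  {"dx": 0, "dy": 0, "dz": 0.2, "rx": 0, "ry": 0, "rz": 0, "claw": 0.1},
  {"dx": 0, "dy": 0, "dz": 0.12, "rx": 0, "ry": 0, "rz": 0, "claw": 0.1},
  {"dx": 0, "dy": 0, "dz": 0.04, "rx": 0, "ry": 0, "rz": 0, "claw": 0.1},
  {"dx": 0, "dy": 0, "dz": 0, "rx": 0, "ry": 0, "rz": 0, "claw": 0.1},
  {"dx": 0, "dy": 0, "dz": 0, "rx": 0, "ry": 0, "rz": 0, "claw": 0.1},
  {"dx": 0, "dy": 0, "dz": 0, "rx": 0, "ry": 0, "rz": 0, "claw": 0.1},
  {"dx": 0, "dy": 0, "dz": 0, "rx": 0, "ry": 0, "rz": 0, "claw": 0.1},
])

```text
time_s: 22.65
ee_pos: [468.6, -332.6, 23.6]
tcp_rot: [0.0, 3.14, -0.002]
wrist_force: [0.4, -0.2, -0.8]
grip_width: 0.689
gripper_force: 15.0
```

send_rows([
  {"dx": 0, "dy": 0, "dz": 0.02, "rx": 0, "ry": 0, "rz": 0, "claw": 0.1},
  {"dx": 0, "dy": 0, "dz": 0, "rx": 0, "ry": 0, "rz": 0, "claw": 0.1},
  {"dx": 0, "dy": 0, "dz": 0, "rx": 0, "ry": 0, "rz": 0, "claw": 0.6},
  {"dx": 0, "dy": 0, "dz": 0, "rx": 0, "ry": 0, "rz": 0, "claw": 1},
  {"dx": 0, "dy": 0, "dz": 0, "rx": 0, "ry": 0, "rz": 0, "claw": 1},
  {"dx": 0, "dy": 0, "dz": 0, "rx": 0, "ry": 0, "rz": 0, "claw": 1},
  {"dx": 0, "dy": 0, "dz": 0, "rx": 0, "ry": 0, "rz": 0, "claw": 1},
  {"dx": 0, "dy": 0, "dz": -0.15, "rx": 0, "ry": 0, "rz": 0, "claw": 1},
  {"dx": 0, "dy": 0, "dz": -0.2, "rx": 0, "ry": 0, "rz": 0, "claw": 1},
  {"dx": 0, "dy": 0, "dz": -0.2, "rx": 0, "ry": 0, "rz": 0, "claw": 1},
  {"dx": 0, "dy": 0, "dz": -0.2, "rx": 0, "ry": 0, "rz": 0, "claw": 1},
])

```text
time_s: 23.75
ee_pos: [467.8, -332.0, 170.0]
tcp_rot: [-0.0, -3.141, -0.0]
wrist_force: [0.2, -0.8, -0.9]
grip_width: 1.001
gripper_force: 0.0
```

send_rows([
  {"dx": -0.03, "dy": 0.18, "dz": -0.12, "rx": 0, "ry": 0, "rz": 0, "claw": 1},
  {"dx": -0.03, "dy": 0.18, "dz": -0.12, "rx": 0, "ry": 0, "rz": 0, "claw": 1},
  {"dx": -0.03, "dy": 0.18, "dz": -0.12, "rx": 0, "ry": 0, "rz": 0, "claw": 1},
  {"dx": -0.03, "dy": 0.18, "dz": -0.12, "rx": 0, "ry": 0, "rz": 0, "claw": 1},
  {"dx": -0.03, "dy": 0.18, "dz": -0.12, "rx": 0, "ry": 0, "rz": 0, "claw": 1},
  {"dx": -0.03, "dy": 0.18, "dz": -0.12, "rx": 0, "ry": 0, "rz": 0, "claw": 1},
  {"dx": -0.03, "dy": 0.18, "dz": -0.12, "rx": 0, "ry": 0, "rz": 0, "claw": 1},
  {"dx": -0.03, "dy": 0.18, "dz": -0.12, "rx": 0, "ry": 0, "rz": 0, "claw": 1},
  {"dx": 0, "dy": 0, "dz": 0, "rx": 0, "ry": 0, "rz": 0, "claw": 1},
  {"dx": 0, "dy": 0, "dz": 0, "rx": 0, "ry": 0, "rz": 0, "claw": 1},
  {"dx": 0, "dy": 0, "dz": 0, "rx": 0, "ry": 0, "rz": 0, "claw": 1},
  {"dx": 0, "dy": 0, "dz": 0, "rx": 0, "ry": 0, "rz": 0, "claw": 1},
])

```text
time_s: 24.95
ee_pos: [515.7, -45.1, 359.6]
tcp_rot: [-0.002, -3.14, -0.0]
wrist_force: [0.8, 0.3, 0.3]
grip_width: 1.002
gripper_force: 0.0
```

```bash
python3 - <<'E'
from h import *
w=snap("wrist","w8");K=w["K"]
P=cloud(w)
for n,p,z in (("broad",(611.5,21.5),78),("narrow",(464,93.6),92),("slim",(450.2,-98),80),("wide",(468,-331.5),64)):
    q=np.linalg.inv(w["pose"])@[*p,z,1]; 
    uv=cv2.projectPoints(np.array([[q[0],-q[1],-q[2]]]),np.zeros(3),np.zeros(3),K,w["dist"])[0].ravel().round().astype(int)
    try:
        ca,Pa,k=cap(w,*map(int,uv),10); e=onplane(w,ca,z)[0]; print(n,uv,k,e.round(1),Pa.round(1),"off",(e[:2]-p).round(1))
    except Exception as x: print(n,uv,x)
E
```

```text
w8 25.0 [515.8 -45.1 359.7] [-2.00e-03 -3.14e+00 -0.00e+00]
broad [319 240] 33 [613.3  21.7  78. ] [613.1  21.6  78.5] off [1.8 0.2]
narrow [376 145] 45 [463.1  93.1  92. ] [463.   93.   92.5] off [-0.9 -0.5]
slim [239 134] 41 [451.3 -97.4  80. ] [451.3 -97.4  80.3] off [1.1 0.6]
wide [ 86 147] 43 [ 468.6 -331.5   64. ] [ 468.6 -331.4   64.1] off [ 0.6 -0. ]
```

View pics/w8.png

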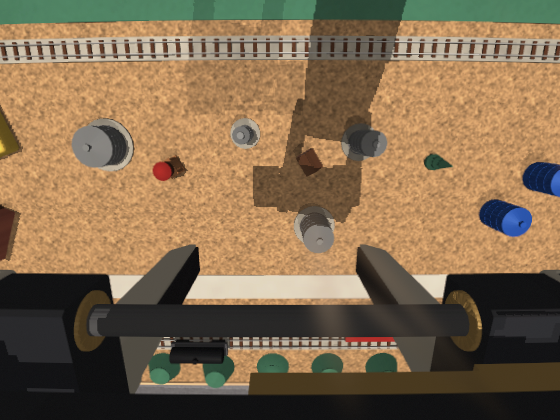

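All four silos stand upright on their pads, with cap heights of 64, 78, 92 and 80 mm and offsets of at most 2 mm. The water tower (167,170) and signal box (310,160) are still standing. Handing in.

```bash
python3 -c "
from plant import bot
print(bot.job_done())"
```

```text
the job is handed in; nothing more can be done
None
```

All four silos stand upright on their own foundations, each measured within about 2 mm of the middle, with the water tower and signal box still standing; the job was handed in at about 25 s, and no verdict was returned.

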